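# Fit the filter cassette and lock it

## Task

Take the black filter cassette out of the parts tray and seat it upright and fully home in the pocket of the filter holder. Then swing the holder's locking lever over it, all the way to the catch post, and let go. Leave the other things in the tray standing where they are.

Things in the scene. Friction and masses are not known exactly. Their poses are not given: they have to be found in the camera images.
- cassette_center (a point): Centre of the filter cassette, 30 mm above its underside: a black upright block 26 mm (its x) by 40 mm (its y) by 60 mm (its z), 90 g, with a round glass window on each 40 mm wide face; the same either way round. It stands on the tray floor, in any of four places among other small things. Best gripped across its 26 mm, near its top.
- pocket_floor (a point): Centre of the pocket floor, 10 mm above the bench; axes of the holder. The pocket is open upward, 29 mm (x) by 43 mm (y), 25 mm deep, with a chamfered mouth level with the block top. It takes the cassette upright, its x along the pocket's x either way round, with 1.5 mm to spare each side. A seated cassette stands 35 mm out of the block.
- filter_holder: Filter holder: aluminium block fixed to the bench, 100 mm (x) by 130 mm (y) by 35 mm high; origin at the centre of its underside, z up. Black light ports stand 12 mm out of its two long sides. The pocket centre is at y = +20 mm, the lever's post (20 mm thick) at y = -45 mm. The catch post is an 8 mm pin at x = +11.5, y = +58 mm, its top 78 mm above the bench.
- lever_pivot (a point): Point on the vertical axis of the locking lever, at the level of the lever's underside, 72 mm above the bench, 65 mm from the pocket centre in the holder's -y. Axes are those of the holder; they do not turn with the lever.
- lever_knob (a point): Middle of the lever's knob, 99 mm above the bench: an upright black cylinder 16 mm in diameter, 38 mm tall (80 to 118 mm above the bench), 92 mm from the pivot axis, near the outer end of the lever. The lever is a level steel bar 14 mm wide and 8 mm thick; its underside passes 2 mm above a seated cassette.
- lock_lever (a joint): Angle of the locking lever (rad): 0 = shut, against the catch post, pointing along the holder's +y over the pocket; grows as it opens, counter-clockwise from above (at 1.57 it points along the holder's -x). Range 0 to 2.0. Light friction (about 1 N at the knob), no spring: it stays where it is left. A cassette standing proud of the pocket blocks it.
- parts_tray: Open grey plastic tray fixed to the bench, 170 mm (x) by 210 mm (y), rim 26 mm high, walls and floor 4 mm thick; origin at the centre of its underside, z up.
- weighing_bottle_center (a point): Centre of a glass weighing bottle with knob lid, 43 mm in diameter, 48 mm tall, in the tray; leave it there.
- dropper_bottle_center (a point): Centre of a small white dropper bottle, 24 mm in diameter, 68 mm tall, in the tray; leave it there.
- lidded_jar_center (a point): Centre of a white jar with screw lid, 45 mm in diameter, 62 mm tall, in the tray; leave it there.
- stopper_center (a point): Centre of a small black rubber stopper, about 29 mm wide and 26 mm tall, lying in the middle of the tray; leave it there.

How it is judged:
By the outcome, as a careful person would: the job done as asked, in the order asked, and still so for the second after the job is handed in, with the robot touching nothing.
It also fails if it takes over 58 s, if anything falls off the work surface, if the arm or the gripper's body presses on something with over 40 N, if the wrist force passes 120 N, or if a joint passes its speed limit or range.

## Robot

A 6-joint arm with a two-finger parallel gripper is mounted at the origin on the work surface; the furniture and walls round the work are solid. World frame = base frame: x ahead of the robot, y to its left, z up, the work surface at z = 0. Lengths are in m, angles in rad, forces in N, time in s.
With the tool pointing down it reaches from about 0.3 to 0.85 m from the base axis. Payload 5.4 kg.
Tool frame: the origin (TCP) lies on the mounting face of the last link; the fingertips stand 173 mm ahead of it and the grasp point (between the pads) lies 155 mm ahead of it; z points along the fingers, y is the line along which they close (so a half turn about z gives the same grasp; the last joint's range is limited). The gripper opens to 85 mm and grips with 20 to 120 N. Pads are 22 mm wide; open, the fingers measure 114 mm over their backs; the gripper's body (76 mm by 85 mm) begins 54 mm behind the grasp point. The pads swing forward as they close: fully open they stand 13 mm farther back than shut.
Start: joints at [1.055, 0.158, 1.597, -0, 1.386, -0.21], TCP at [0.173, 0.548, 0.405] pointing down, gripper open.
Joint ranges: [-2.91, 2.91], [-0.94, 2.29], [0.18, 2.7], [-1.29, 4.43], [0.17, 2.64], [-3, 3]. Speed limits (rad/s): [2.57, 2.57, 3.14, 3.14, 3.14, 3.14].

## Interface

Orientations are given as a unit quaternion [w, x, y, z].
In Python, from cell import env, viewer, job_done gives the robot as it stands.
- The arm moves only by the tool jog_arm, never from a script. Its argument "motion" is a list of rows, each an object with "translation": the shift along the world's x, y, z in mm, a list of three; "angular": the turn, a rotation vector about the world's x, y, z in rad, a list of three; "hand": the gripper's target within -1 to 1 (fully open at 1, half-way at 0, shut at -1). In form: [{"translation": [x, y, z], "angular": [rx, ry, rz], "hand": hand}, ...]. A call has 1 to 12 rows; each row shifts and turns the commanded pose from where the row before left it; what a row does not reach is not made up. A row lasts 1/12 s, in which the tool goes at most 41.7 mm and 7.16 degrees, less where a joint would pass 70% of its speed; a pose out of reach is approached as far as the arm can. A call is refused whole if a number of a shift passes 41.7 or a number of a turn 0.125, either way. A call with a gripper value outside its range is refused whole. The fingers move at their own pace and stop on an object; "squeeze" is the grip in N (left out, the last holds). Time passes only in rows, so rows that do not move let the fingers close. It gives the time, the measured TCP pose, the force, the opening and the grip force at its end, in the units of the state.
- env.state(): the state, without advancing time (a new reading comes with each control period).
- viewer.grab_frame(name): name is "scene" or "top"; returns a dict with "image" (384x512x3 uint8, blue, green, red), "mtx" (3x3 intrinsics, pixels), "R" (3x3) and "t" (3): a world point X has camera coordinates R X + t. Camera axes: x right, y down, z forward; pixel columns grow to the right and rows downward; lengths in m; the calibration is good to about 2 mm. A picture is of the moment at which its call begins. There is no depth.
- job_done(): hands the job in; it is judged then, once.
The state is a dict: "t": time; "joints": joint angles; "qvel": joint speeds; "effort": joint torques, N m; "tcp_pos": TCP position; "tcp_rot": TCP orientation; "force": force on the tool from outside, world axes, zero at the start; "wrist_torque": the same for the moment, N m; "finger_gap": opening from 0.0 (shut) to 1.0 (fully open); "finger_force": force on a finger pad.
Only numpy, scipy, OpenCV 4.12 (cv2) and the standard library are available. Lean on these libraries where they do the work, as an engineer would, in place of code of your own. Each camera call takes 0.05 s, during which the arm holds its last target. There are 200 camera calls.

## Working session

There is one attempt and no reset: what is moved stays moved. The work goes in short steps, Python scripts to look and compute and a tool call to move; the robot and the scene stay as the last step left them, time stands still between calls to the robot, and variables do not carry over. Pictures are saved under pics/ and viewed, at most 10 in all, crops included, and the job is handed in when it is done.

Besides the shell and the picture viewer there is one more tool, called after "Emit:" by a JSON object that holds its "api" and its "payload", one argument or row to a line. jog_arm: Moves the arm, as the interface text tells. Its arguments: {"type":"object","properties":{"motion":{"type":"array"},"squeeze":{"type":"number"}},"required":["motion"]}

```bash
mkdir -p pics; ls
cat > h.py <<'E'
import numpy as np, cv2, pickle
from cell import env, viewer, job_done
def grab(n,tag):
    f=viewer.grab_frame(n); cv2.imwrite(f'pics/{tag}.png',f['image']); pickle.dump(f,open(f'{tag}.pkl','wb')); return f
def load(tag): return pickle.load(open(f'{tag}.pkl','rb'))
def ray(f,u,v,z):
    "world point on plane z seen at pixel (u,v)"
    R,t=np.array(f['R']),np.array(f['t']).ravel(); c=-R.T@t
    d=R.T@np.linalg.solve(np.array(f['mtx']),[u,v,1]); return c+d*(z-c[2])/d[2]
def proj(f,X):
    p=np.array(f['mtx'])@(np.array(f['R'])@np.array(X)+np.array(f['t']).ravel()); return p[:2]/p[2]
E
python3 - <<'E'
from h import *
for n in('scene','top'):
    f=grab(n,n+'0'); print(n, -f['R'].T@f['t'].ravel(), f['R'][2])
im=np.hstack([]) if 0 else None
print(env.state())
E
```

```text
pics
scene [-0.08017711 -0.41940959  0.70753711] [ 0.60492113  0.49758197 -0.62167725]
top [0.44557039 0.05851813 0.98493832] [ 0.11697698  0.00760975 -0.99310547]
{'t': 0.1, 'joints': array([ 1.05491879e+00,  1.58991349e-01,  1.59810071e+00,  7.86938919e-06,
        1.38619604e+00, -2.10134947e-01]), 'qvel': array([ 0.00169975, -0.00228114, -0.00346742, -0.00042189, -0.00046461,
        0.00091661]), 'effort': array([-1.65578153e-04, -3.96989036e+01, -3.32338393e+01, -2.49793948e-04,
        4.23096251e-03,  1.81454425e-06]), 'tcp_pos': array([0.17298869, 0.54810031, 0.40381492]), 'tcp_rot': array([-3.04629191e-04,  1.52277229e-01,  9.88337456e-01, -7.91104780e-04]), 'force': array([ 0.49019091,  0.722575  , -0.81802165]), 'wrist_torque': array([0.04110887, 0.00083948, 0.04530947]), 'finger_force': 0.0, 'finger_gap': 0.9960053322130271}
```

View pics/scene0.png

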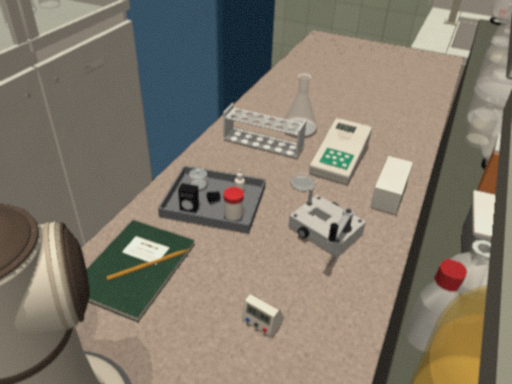

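View pics/top0.png

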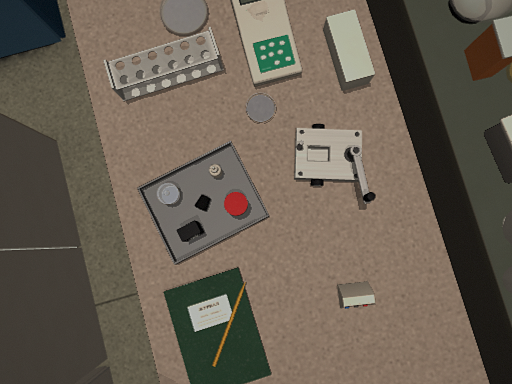

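The top view shows the tray at about (203,203) with the black cassette at (190,231). The stopper is at (203,202), the red jar at (236,204), the dropper at (215,170) and the glass bottle at (168,193). The holder is at (328,155), with its pocket at (318,155), the catch pin at about (300,147) and the lever pivot at (352,153). The lever is open, with its knob at (369,197). Next I'll zoom in.

Run:
```python
from h import *
f=load('top0')['image']
a=cv2.resize(f[135:270,130:275],None,fx=4,fy=4,interpolation=2)
b=cv2.resize(f[115:210,285:385],None,fx=4,fy=4,interpolation=2)
c=np.zeros((540,400,3),np.uint8); c[:380,:400]=b
o=np.hstack([a[:, :400],c]); 
cv2.imwrite('pics/crop0.png',o); print(o.shape)
```

```text
(540, 800, 3)
```

View pics/crop0.png

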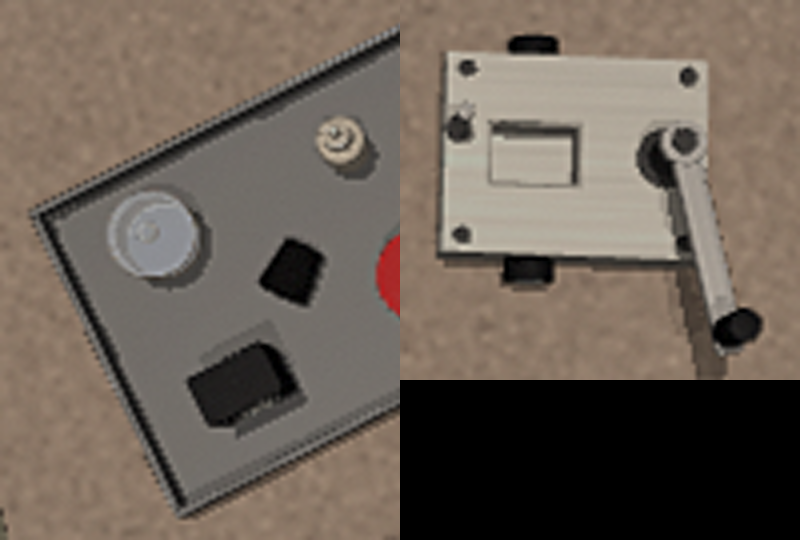

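The enlarged crop shows the cassette's top face with corners near (188,382), (262,345), (283,390) and (212,427). The block's corners are near (447,52), (708,62) and (440,255), and the pocket mouth runs from (489,122) to (579,187). The pivot cap is at (685,141) and the knob at (737,327).

```bash
cat > fit.py <<'E'
from h import *
from scipy.optimize import least_squares, minimize
def T(p,X): 
    c,s=np.cos(p[2]),np.sin(p[2]); X=np.atleast_2d(X)
    return np.c_[p[0]+c*X[:,0]-s*X[:,1], p[1]+s*X[:,0]+c*X[:,1], X[:,2]]
def px(f,X): return np.array([proj(f,x) for x in X])
def sil(f,p,size,z0,S=4):
    a,b,h=np.array(size)/[2,2,1]
    X=[[i*a,j*b,z0+k*h] for i in(-1,1) for j in(-1,1) for k in(0,1)]
    P=px(f,T(p,X)); m=np.zeros((384*S,512*S),np.uint8)
    cv2.fillConvexPoly(m,cv2.convexHull(np.round((P+.5)*S-.5).astype(np.int32)),1); return m
E
python3 - <<'E'
from fit import *
f=load('top0'); s=load('scene0')
c=lambda x,y,ox,oy:((x+.5)/4-.5+ox,(y+.5)/4-.5+oy)
cr=lambda x,y:c(x-400,y,285,115); cl=lambda x,y:c(x,y,130,135)
print('nadir',proj(f,[.4456,.0585,0]), f['mtx'][0,0])
# holder
obs=[cr(447,52),cr(708,62),cr(440,255),cr(489,122),cr(581,126),cr(579,187),cr(488,184)]
X=np.array([[50,65,35],[50,-65,35],[-50,65,35],[15,42,35],[15,-2,35],[-15,-2,35],[-15,42,35]])/1000
r=least_squares(lambda p:(px(f,T(p,X))-obs).ravel(),[.5,-.1,0])
print('holder',r.x,r.fun.reshape(-1,2).round(1).tolist())
H=r.x
print('pocket',T(H,[0,.02,.01]),'pivot',T(H,[0,-.045,.072]),'pivot seen',ray(f,*cr(685,141),.085))
k=ray(f,*cr(738,327),.118);print('knob',k)
d=k-T(H,[0,-.045,.118])[0];print('r',np.hypot(*d[:2]),'ang',np.arctan2(d[1],d[0])-H[2]-np.pi/2)
# cassette silhouette in both views
g=lambda f:f['image'].max(2)
def mask(f,box,S=4):
    m=cv2.resize(f['image'].max(2),None,fx=S,fy=S,interpolation=cv2.INTER_LINEAR); o=np.zeros(m.shape,np.uint8)
    x0,y0,x1,y1=[v*S for v in box]; o[y0:y1,x0:x1]=m[y0:y1,x0:x1]<50; return o
mt=mask(f,(172,216,210,250)); ms=mask(s,(172,178,204,218))
for m in(mt,ms): n,l,st,_=cv2.connectedComponentsWithStats(m); print(st[1:][st[1:,4]>300].tolist())
# fill scene mask hole (window)
ms=cv2.morphologyEx(ms,cv2.MORPH_CLOSE,np.ones((25,25),np.uint8)); 
def cost(p):
    v=0
    for ff,mm in((f,mt),(s,ms)):
        q=sil(ff,p,(.026,.04,.06),.004); v+=1-(q&mm).sum()/(q|mm).sum()
    return v
p0=ray(f,*cl(236,386),.064); best=None
for yaw in np.arange(-1.5,1.6,.25):
    r=minimize(cost,[p0[0],p0[1],yaw],method='Nelder-Mead',options=dict(initial_simplex=[[p0[0],p0[1],yaw],[p0[0]+.006,p0[1],yaw],[p0[0],p0[1]+.006,yaw],[p0[0],p0[1],yaw+.15]]))
    if best is None or r.fun<best.fun: best=r
print('cassette',best.x,best.fun)
q=np.array([cl(*a) for a in((188,382),(262,345),(283,390),(212,427))]); print('top corners',[ray(f,*a,.064)[:2].round(4).tolist() for a in q])
for n,ff,box in(('t',f,(165,210,215,255)),('s',s,(165,170,215,220))):
    o=cv2.resize(ff['image'],None,fx=4,fy=4); cs,_=cv2.findContours(sil(ff,best.x,(.026,.04,.06),.004),0,1); cv2.drawContours(o,cs,-1,(0,255,0),1)
    x0,y0,x1,y1=[4*b for b in box]; globals()['o'+n]=cv2.resize(o[y0:y1,x0:x1],(390,390))
cv2.imwrite('pics/fit.png',np.hstack([ot,os]) if 0 else np.hstack([ot,globals()['os']]))
E
```

```text
nadir [262.63015036 240.59586655] 486.6876820968209
holder [ 0.61469072 -0.07337447 -0.04760373] [[-0.2, 0.3], [-0.0, -0.0], [0.1, -0.7], [0.4, 0.4], [-0.4, 0.2], [-0.2, -0.1], [0.3, -0.1]]
pocket [[ 0.61564243 -0.05339712  0.01      ]] pivot [[ 0.61254936 -0.11832349  0.072     ]] pivot seen [ 0.61256458 -0.11815676  0.085     ]
knob [ 0.52195272 -0.13241789  0.118     ]
r 0.09168643465613098 ang -4.510449328139278
[[708, 882, 110, 84, 5503]]
[[716, 737, 79, 112, 5697]]
cassette [0.46573636 0.19841897 0.48379086] 0.46428659652589865
top corners [[0.4669, 0.2205], [0.484, 0.1857], [0.4627, 0.1757], [0.4457, 0.209]]
```

View pics/fit.png

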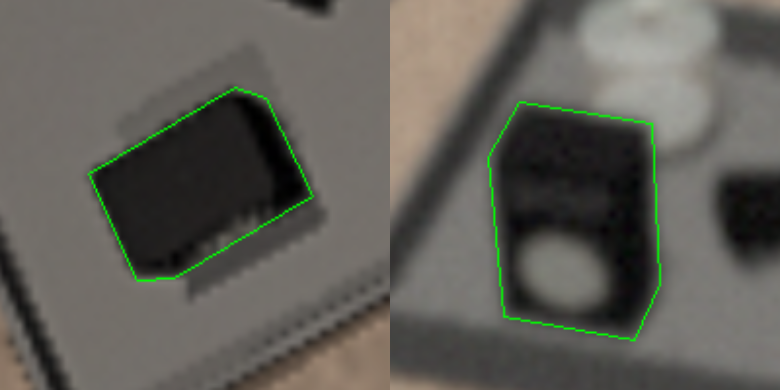

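The cassette fit matches the top view closely and is within about 1 px in the scene view: centre (0.4655, 0.198), yaw about 0.475. The pocket is at (0.6156, -0.0534), holder yaw -0.048. The lever is at about 1.77 rad. I'll approach the cassette now.

Emit:
{"api": "jog_arm", "payload": {
  "motion": [
    {"translation":[24.4,-29.2,-8.6],"angular":[0,0,-0.066],"hand":0.1},
    {"translation":[24.4,-29.2,-8.6],"angular":[0,0,-0.066],"hand":0.1},
    {"translation":[24.4,-29.2,-8.6],"angular":[0,0,-0.066],"hand":0.1},
    {"translation":[24.4,-29.2,-8.6],"angular":[0,0,-0.066],"hand":0.1},
    {"translation":[24.4,-29.2,-8.6],"angular":[0,0,-0.066],"hand":0.1},
    {"translation":[24.4,-29.2,-8.6],"angular":[0,0,-0.066],"hand":0.1},
    {"translation":[24.4,-29.2,-8.6],"angular":[0,0,-0.066],"hand":0.1},
    {"translation":[24.4,-29.2,-8.6],"angular":[0,0,-0.066],"hand":0.1},
    {"translation":[24.4,-29.2,-8.6],"angular":[0,0,-0.066],"hand":0.1},
    {"translation":[24.4,-29.2,-8.6],"angular":[0,0,-0.066],"hand":0.1},
    {"translation":[24.4,-29.2,-8.6],"angular":[0,0,-0.066],"hand":0.1},
    {"translation":[24.4,-29.2,-8.6],"angular":[0,0,-0.066],"hand":0.1}
  ],
  "squeeze": 30
}}

```text
t: 1.1
tcp_pos: [0.4666, 0.1962, 0.3008]
tcp_rot: [-0.0, 0.523, 0.852, -0.0]
force: [-0.0, 0.3, 0.1]
finger_gap: 0.547
finger_force: 0.0
```

Emit:
{"api": "jog_arm", "payload": {
  "motion": [
    {"translation":[0,0,0],"angular":[0,0,0],"hand":0.1},
    {"translation":[0,0,0],"angular":[0,0,0],"hand":0.1},
    {"translation":[0,0,0],"angular":[0,0,0],"hand":0.1}
  ]
}}

```text
t: 1.35
tcp_pos: [0.4655, 0.1981, 0.3012]
tcp_rot: [-0.001, 0.522, 0.853, -0.0]
force: [-0.1, -0.2, 0.5]
finger_gap: 0.55
finger_force: 0.0
```

Emit:
{"api": "jog_arm", "payload": {
  "motion": [
    {"translation":[0,0,-20],"angular":[0,0,0],"hand":0.1},
    {"translation":[0,0,-20],"angular":[0,0,0],"hand":0.1},
    {"translation":[0,0,-20],"angular":[0,0,0],"hand":0.1},
    {"translation":[0,0,-16],"angular":[0,0,0],"hand":0.1},
    {"translation":[0,0,-16],"angular":[0,0,0],"hand":0.1},
    {"translation":[0,0,0],"angular":[0,0,0],"hand":0.1}
  ]
}}

```text
t: 1.85
tcp_pos: [0.4634, 0.199, 0.2067]
tcp_rot: [-0.002, 0.521, 0.854, -0.002]
force: [-0.3, 0.0, -1.0]
finger_gap: 0.553
finger_force: 0.0
```

Run:
```python
from h import *
f=grab('scene','s1'); g=grab('top','t1')
a=cv2.resize(f['image'][140:240,150:280],(520,400),interpolation=2); b=cv2.resize(g['image'][205:255,165:225],(280,233),interpolation=2)
o=np.zeros((400,800,3),np.uint8); o[:,:520]=a; o[:233,520:]=b; cv2.imwrite('pics/g1.png',o)
```

```text
(no output)
```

View pics/g1.png

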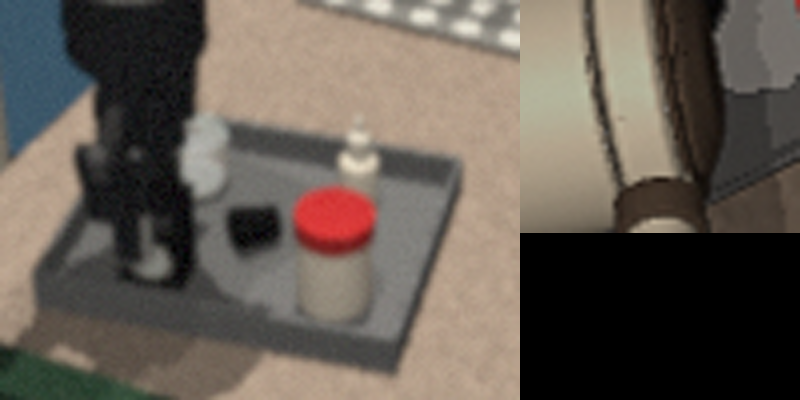

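The fingers are around the cassette at about (155,235) in the crop, with its window visible below them at (150,262). The neighbouring things are clear. I'll close on it.

Emit:
{"api": "jog_arm", "payload": {
  "motion": [
    {"translation":[0,0,0],"angular":[0,0,0],"hand":-0.2},
    {"translation":[0,0,0],"angular":[0,0,0],"hand":-0.3},
    {"translation":[0,0,0],"angular":[0,0,0],"hand":-0.5},
    {"translation":[0,0,0],"angular":[0,0,0],"hand":-1},
    {"translation":[0,0,0],"angular":[0,0,0],"hand":-1},
    {"translation":[0,0,0],"angular":[0,0,0],"hand":-1},
    {"translation":[0,0,0],"angular":[0,0,0],"hand":-1}
  ],
  "squeeze": 30
}}

```text
t: 2.53
tcp_pos: [0.4666, 0.1982, 0.211]
tcp_rot: [0.001, 0.522, 0.853, 0.001]
force: [-0.2, 1.7, 7.0]
finger_gap: 0.302
finger_force: 30.8
```

Emit:
{"api": "jog_arm", "payload": {
  "motion": [
    {"translation":[0,0,10],"angular":[0,0,0],"hand":-1},
    {"translation":[0,0,25],"angular":[0,0,0],"hand":-1},
    {"translation":[0,0,25],"angular":[0,0,0],"hand":-1},
    {"translation":[0,0,25],"angular":[0,0,0],"hand":-1},
    {"translation":[0,0,25],"angular":[0,0,0],"hand":-1},
    {"translation":[0,0,0],"angular":[0,0,0],"hand":-1}
  ]
}}

```text
t: 3.03
tcp_pos: [0.4677, 0.1982, 0.3257]
tcp_rot: [0.004, 0.522, 0.853, 0.003]
force: [1.0, -0.3, -0.0]
finger_gap: 0.297
finger_force: 29.9
```

Emit:
{"api": "jog_arm", "payload": {
  "motion": [
    {"translation":[15,-25.1,0],"angular":[0,0,-0.052],"hand":-1},
    {"translation":[15,-25.1,0],"angular":[0,0,-0.052],"hand":-1},
    {"translation":[15,-25.1,0],"angular":[0,0,-0.052],"hand":-1},
    {"translation":[15,-25.1,0],"angular":[0,0,-0.052],"hand":-1},
    {"translation":[15,-25.1,0],"angular":[0,0,-0.052],"hand":-1},
    {"translation":[15,-25.1,0],"angular":[0,0,-0.052],"hand":-1},
    {"translation":[15,-25.1,0],"angular":[0,0,-0.052],"hand":-1},
    {"translation":[15,-25.1,0],"angular":[0,0,-0.052],"hand":-1},
    {"translation":[15,-25.1,0],"angular":[0,0,-0.052],"hand":-1},
    {"translation":[15,-25.1,0],"angular":[0,0,-0.052],"hand":-1},
    {"translation":[0,0,0],"angular":[0,0,0],"hand":-1},
    {"translation":[0,0,0],"angular":[0,0,0],"hand":-1}
  ]
}}

```text
t: 4.03
tcp_pos: [0.616, -0.0544, 0.3189]
tcp_rot: [-0.0, 0.724, 0.69, -0.0]
force: [-0.1, 1.5, -1.0]
finger_gap: 0.299
finger_force: 30.0
```

Emit:
{"api": "jog_arm", "payload": {
  "motion": [
    {"translation":[0,0,-10],"angular":[0,0,0],"hand":-1},
    {"translation":[0,0,-10],"angular":[0,0,0],"hand":-1},
    {"translation":[0,0,-10],"angular":[0,0,0],"hand":-1},
    {"translation":[0,0,-10],"angular":[0,0,0],"hand":-1},
    {"translation":[0,0,-10],"angular":[0,0,0],"hand":-1},
    {"translation":[0,0,-10],"angular":[0,0,0],"hand":-1},
    {"translation":[0,0,0],"angular":[0,0,0],"hand":-1},
    {"translation":[0,0,0],"angular":[0,0,0],"hand":-1},
    {"translation":[0,0,0],"angular":[0,0,0],"hand":-1}
  ]
}}

```text
t: 4.78
tcp_pos: [0.6162, -0.0531, 0.2599]
tcp_rot: [0.0, 0.724, 0.69, 0.0]
force: [-0.9, -0.4, -0.4]
finger_gap: 0.299
finger_force: 30.0
```

Run:
```python
from h import *
f=grab('scene','s2'); g=grab('top','t2')
a=cv2.resize(f['image'][150:270,270:390],(480,480),interpolation=2); b=cv2.resize(g['image'][110:200,280:360],(320,360),interpolation=2)
o=np.zeros((480,800,3),np.uint8); o[:,:480]=a; o[:360,480:]=b; cv2.imwrite('pics/g2.png',o)
s=env.state(); print(s['tcp_pos'],s['tcp_rot'],s['force'],s['t'])
```

```text
[ 0.61632219 -0.053243    0.26040374] [7.29084682e-04 7.23540505e-01 6.90281407e-01 4.30898028e-04] [ 0.3491764   0.43025687 -1.16068626] 4.8833
```

View pics/g2.png

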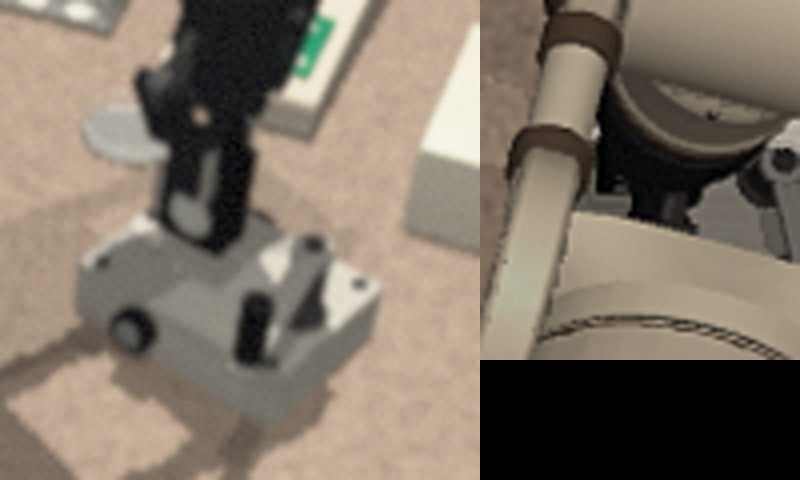

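In the scene view the cassette hangs above the pocket, with bottom corners near (165,225), (213,252) and (245,235) in the crop. I'll compare those with where they should be.

Run:
```python
from fit import *
f=load('s2'); s=env.state(); x,y,z=s['tcp_pos']
p=[x,y,-.048]; zb=z-.2055
names=['-x+y','-x-y','+x-y']; C=np.array([[-.013,.02,zb],[-.013,-.02,zb],[.013,-.02,zb]])
P=px(f,T(p,C)); print('pred crop',((P-[270,150])*4).round(1).tolist())
# sensitivity of crop px to 1 mm in x,y
for d in([.001,0],[0,.001]): print(d,(4*(px(f,T([x+d[0],y+d[1],-.048],C))-P)).round(2).tolist())
# fit silhouette of lower 25mm to the dark mask
q=T(p,[[0,0,zb]])
im=cv2.resize(f['image'],None,fx=4,fy=4,interpolation=cv2.INTER_CUBIC)
cs,_=cv2.findContours(sil(f,p,(.026,.04,.06),zb),0,1); cv2.drawContours(im,cs,-1,(0,255,0),1)
cs,_=cv2.findContours(sil(f,[.61564,-.0534,-.0476],(.029,.043,.0001),.035),0,1); cv2.drawContours(im,cs,-1,(0,0,255),1)
cv2.imwrite('pics/g3.png',cv2.resize(im[175*4:220*4,300*4:345*4],(600,600)))
```

```text
pred crop [[156.0, 222.1], [216.4, 256.5], [244.8, 233.7]]
[0.001, 0] [[1.05, -0.89], [1.03, -0.93], [1.0, -0.9]]
[0, 0.001] [[-1.53, -0.8], [-1.59, -0.83], [-1.58, -0.81]]
```

View pics/g3.png

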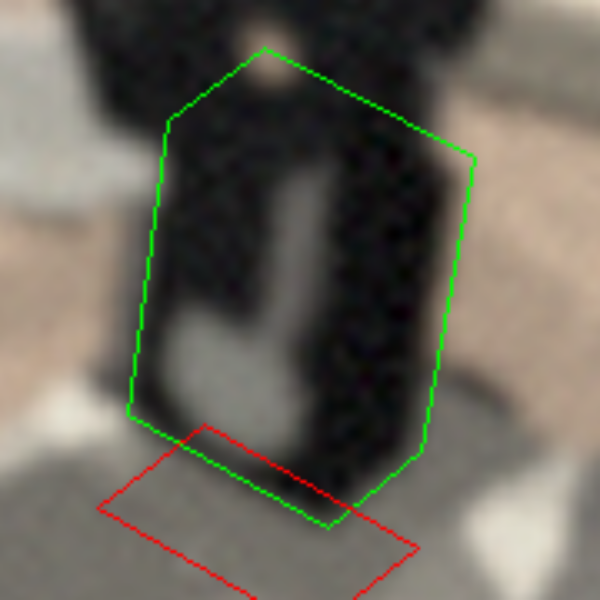

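The overlay matches the cassette to within the blur, so its offset in the hand is well under 1 mm. I'll lower it into the mouth gently.

Emit:
{"api": "jog_arm", "payload": {
  "motion": [
    {"translation":[-0.5,0,-5],"angular":[0,0,0],"hand":-1},
    {"translation":[0,0,-5],"angular":[0,0,0],"hand":-1},
    {"translation":[0,0,-5],"angular":[0,0,0],"hand":-1},
    {"translation":[0,0,-3],"angular":[0,0,0],"hand":-1},
    {"translation":[0,0,-2],"angular":[0,0,0],"hand":-1},
    {"translation":[0,0,-2],"angular":[0,0,0],"hand":-1},
    {"translation":[0,0,-2],"angular":[0,0,0],"hand":-1},
    {"translation":[0,0,0],"angular":[0,0,0],"hand":-1}
  ]
}}

```text
t: 5.55
tcp_pos: [0.6163, -0.0533, 0.2375]
tcp_rot: [0.002, 0.723, 0.69, 0.001]
force: [1.8, -0.6, -0.6]
finger_gap: 0.296
finger_force: 31.0
```

Emit:
{"api": "jog_arm", "payload": {
  "motion": [
    {"translation":[0,0,-2],"angular":[0,0,0],"hand":-1},
    {"translation":[0,0,-2],"angular":[0,0,0],"hand":-1},
    {"translation":[0,0,-2],"angular":[0,0,0],"hand":-1},
    {"translation":[0,0,-2],"angular":[0,0,0],"hand":-1},
    {"translation":[0,0,0],"angular":[0,0,0],"hand":-1},
    {"translation":[0,0,0],"angular":[0,0,0],"hand":-1}
  ]
}}

```text
t: 6.05
tcp_pos: [0.6161, -0.0533, 0.2273]
tcp_rot: [0.001, 0.724, 0.69, 0.001]
force: [5.7, -0.2, -1.7]
finger_gap: 0.304
finger_force: 30.2
```

Emit:
{"api": "jog_arm", "payload": {
  "motion": [
    {"translation":[0.6,0,-2],"angular":[0,0,0],"hand":-1},
    {"translation":[0,0,-2],"angular":[0,0,0],"hand":-1},
    {"translation":[0,0,-2],"angular":[0,0,0],"hand":-1},
    {"translation":[0,0,-2],"angular":[0,0,0],"hand":-1},
    {"translation":[0,0,-1],"angular":[0,0,0],"hand":-1},
    {"translation":[0,0,-1],"angular":[0,0,0],"hand":-1},
    {"translation":[0,0,0],"angular":[0,0,0],"hand":-1}
  ]
}}

```text
t: 6.63
tcp_pos: [0.6163, -0.0532, 0.2174]
tcp_rot: [0.001, 0.724, 0.69, 0.0]
force: [6.1, 0.3, -0.5]
finger_gap: 0.302
finger_force: 30.4
```

Emit:
{"api": "jog_arm", "payload": {
  "motion": [
    {"translation":[0.6,0,-1],"angular":[0,0,0],"hand":-1},
    {"translation":[0,0,-1],"angular":[0,0,0],"hand":-1},
    {"translation":[0,0,-1],"angular":[0,0,0],"hand":-1},
    {"translation":[0,0,0],"angular":[0,0,0],"hand":-1},
    {"translation":[0,0,0],"angular":[0,0,0],"hand":-1}
  ]
}}

```text
t: 7.05
tcp_pos: [0.6169, -0.0531, 0.2169]
tcp_rot: [-0.0, 0.723, 0.69, -0.0]
force: [-3.9, 1.1, 17.8]
finger_gap: 0.297
finger_force: 32.8
```

Fz is 17.8 N at z = 0.217, which is exactly the floor height expected from the grasp height. I'll release, raise, and look.

Emit:
{"api": "jog_arm", "payload": {
  "motion": [
    {"translation":[0,0,1],"angular":[0,0,0],"hand":-0.2},
    {"translation":[0,0,0],"angular":[0,0,0],"hand":0.1},
    {"translation":[0,0,0],"angular":[0,0,0],"hand":0.1},
    {"translation":[0,0,0],"angular":[0,0,0],"hand":0.1},
    {"translation":[0,0,0],"angular":[0,0,0],"hand":0.1},
    {"translation":[0,0,20],"angular":[0,0,0],"hand":0.1},
    {"translation":[0,0,30],"angular":[0,0,0],"hand":0.1},
    {"translation":[0,0,35],"angular":[0,0,0],"hand":0.1},
    {"translation":[0,0,35],"angular":[0,0,0],"hand":0.1},
    {"translation":[0,0,0],"angular":[0,0,0],"hand":0.1},
    {"translation":[0,0,0],"angular":[0,0,0],"hand":0.1}
  ]
}}

```text
t: 7.97
tcp_pos: [0.6174, -0.0533, 0.3383]
tcp_rot: [0.002, 0.723, 0.69, 0.001]
force: [1.1, 0.3, -0.5]
finger_gap: 0.549
finger_force: 0.0
```

Run:
```python
from fit import *
f=grab('scene','s3'); s=env.state(); print(s['tcp_pos'],s['force'])
im=cv2.resize(f['image'],None,fx=4,fy=4,interpolation=cv2.INTER_CUBIC); o=im.copy()
cs,_=cv2.findContours(sil(f,[.6156,-.0534,-.0476],(.026,.04,.035),.035),0,1); cv2.drawContours(o,cs,-1,(0,255,0),1)
c=lambda i:cv2.resize(i[150*4:260*4,280*4:380*4],(400,440))
cv2.imwrite('pics/g4.png',np.hstack([c(im),c(o)]))
```

```text
[ 0.61658734 -0.05308577  0.33572301] [ 0.87210584 -0.35531461 -0.19816699]
```

View pics/g4.png

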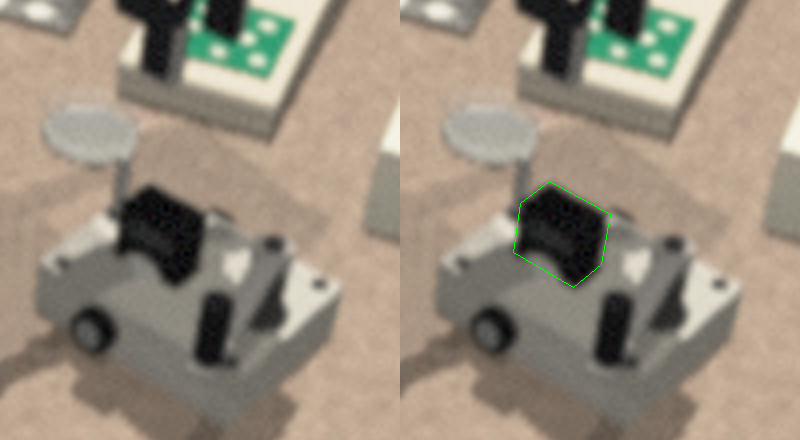

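The cassette is seated: its silhouette at about (160,235) matches the fully home model. Next is the knob, with the fingers straddling it along the tangent.

Emit:
{"api": "jog_arm", "payload": {
  "motion": [
    {"translation":[-7.9,-6.6,0],"angular":[0,0,0.12],"hand":0.1},
    {"translation":[-7.9,-6.6,0],"angular":[0,0,0.12],"hand":0.1},
    {"translation":[-7.9,-6.6,0],"angular":[0,0,0.12],"hand":0.1},
    {"translation":[-7.9,-6.6,0],"angular":[0,0,0.12],"hand":0.1},
    {"translation":[-7.9,-6.6,0],"angular":[0,0,0.12],"hand":0.1},
    {"translation":[-7.9,-6.6,0],"angular":[0,0,0.12],"hand":0.1},
    {"translation":[-7.9,-6.6,0],"angular":[0,0,0.12],"hand":0.1},
    {"translation":[-7.9,-6.6,0],"angular":[0,0,0.12],"hand":0.1},
    {"translation":[-7.9,-6.6,0],"angular":[0,0,0.12],"hand":0.1},
    {"translation":[-7.9,-6.6,0],"angular":[0,0,0.12],"hand":0.1},
    {"translation":[-7.9,-6.6,0],"angular":[0,0,0.12],"hand":0.1},
    {"translation":[-7.9,-6.6,0],"angular":[0,0,0.12],"hand":0.1}
  ]
}}

```text
t: 9.02
tcp_pos: [0.5206, -0.1322, 0.3329]
tcp_rot: [-0.002, 0.086, 0.996, 0.001]
force: [0.0, -1.4, -0.1]
finger_gap: 0.55
finger_force: 0.0
```

Emit:
{"api": "jog_arm", "payload": {
  "motion": [
    {"translation":[0,0,0],"angular":[0,0,0.11],"hand":0.1},
    {"translation":[0,0,0],"angular":[0,0,0.11],"hand":0.1},
    {"translation":[0,0,0],"angular":[0,0,0.11],"hand":0.1},
    {"translation":[0,0,0],"angular":[0,0,0],"hand":0.1},
    {"translation":[0,0,0],"angular":[0,0,0],"hand":0.1}
  ]
}}

```text
t: 9.43
tcp_pos: [0.5213, -0.132, 0.3336]
tcp_rot: [-0.002, -0.074, 0.997, 0.001]
force: [-1.1, -0.1, 0.3]
finger_gap: 0.549
finger_force: 0.0
```

Emit:
{"api": "jog_arm", "payload": {
  "motion": [
    {"translation":[0,0,-15],"angular":[0,0,0],"hand":0.1},
    {"translation":[0,0,-15],"angular":[0,0,0],"hand":0.1},
    {"translation":[0,0,-15],"angular":[0,0,0],"hand":0.1},
    {"translation":[0,0,-15],"angular":[0,0,0],"hand":0.1},
    {"translation":[0,0,-10],"angular":[0,0,0],"hand":0.1},
    {"translation":[0,0,0],"angular":[0,0,0],"hand":-0.2},
    {"translation":[0,0,0],"angular":[0,0,0],"hand":-0.42},
    {"translation":[0,0,0],"angular":[0,0,0],"hand":-0.42},
    {"translation":[0,0,0],"angular":[0,0,0],"hand":-0.42}
  ]
}}

```text
t: 10.18
tcp_pos: [0.5223, -0.1325, 0.2666]
tcp_rot: [0.001, -0.076, 0.997, -0.001]
force: [0.3, -0.2, -0.1]
finger_gap: 0.29
finger_force: 0.0
```

Run:
```python
from fit import *
f=grab('scene','s4')
cv2.imwrite('pics/g5.png',cv2.resize(f['image'][150:260,280:380],(500,550),interpolation=2))
P=np.array([.6125,-.1183]); H=-.0476; s=env.state(); print(s['tcp_pos'],s['force'],s['joints'].round(2))
a=np.linspace(1.773,0,17); K=np.c_[P[0]+.092*np.cos(H+np.pi/2+a),P[1]+.092*np.sin(H+np.pi/2+a)]*1000
print(np.diff(K,axis=0).round(1).tolist(), K[-1], 1.773/16)
```

```text
[ 0.52226754 -0.13248758  0.26659377] [ 0.15845691 -0.55417377 -0.01154241] [-0.47  0.22  1.82  0.    1.1  -2.2 ]
[[-1.0, 10.1], [0.1, 10.2], [1.2, 10.1], [2.4, 9.9], [3.4, 9.6], [4.5, 9.2], [5.5, 8.6], [6.4, 7.9], [7.2, 7.2], [8.0, 6.3], [8.6, 5.4], [9.2, 4.4], [9.6, 3.4], [9.9, 2.3], [10.1, 1.2], [10.2, 0.1]] [616.87754648 -26.40420528] 0.1108125
```

View pics/g5.png

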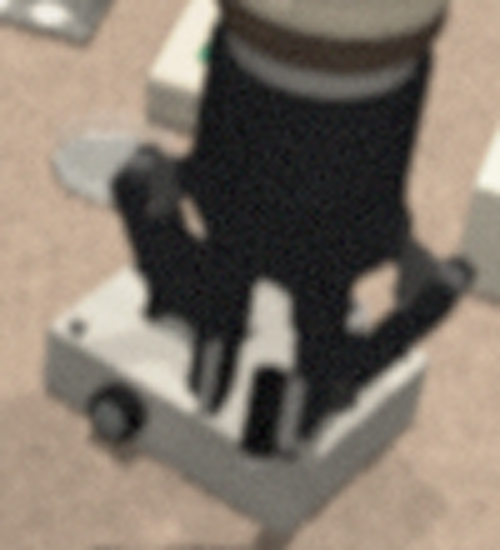

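The knob, at about (265,410), stands between the fingers at (215,370) and (310,400). I'll swing it along the arc.

Emit:
{"api": "jog_arm", "payload": {
  "motion": [
    {"translation":[-1.0,10.1,0],"angular":[0,0,-0.111],"hand":-0.42},
    {"translation":[0.1,10.2,0],"angular":[0,0,-0.111],"hand":-0.42},
    {"translation":[1.2,10.1,0],"angular":[0,0,-0.111],"hand":-0.42},
    {"translation":[2.4,9.9,0],"angular":[0,0,-0.111],"hand":-0.42},
    {"translation":[3.4,9.6,0],"angular":[0,0,-0.111],"hand":-0.42},
    {"translation":[4.5,9.2,0],"angular":[0,0,-0.111],"hand":-0.42},
    {"translation":[5.5,8.6,0],"angular":[0,0,-0.111],"hand":-0.42},
    {"translation":[6.4,7.9,0],"angular":[0,0,-0.111],"hand":-0.42}
  ]
}}

```text
t: 10.9
tcp_pos: [0.5447, -0.0564, 0.2665]
tcp_rot: [0.001, 0.362, 0.932, -0.0]
force: [-0.5, -2.0, 0.1]
finger_gap: 0.293
finger_force: 0.6
```

Emit:
{"api": "jog_arm", "payload": {
  "motion": [
    {"translation":[7.2,7.2,0],"angular":[0,0,-0.111],"hand":-0.42},
    {"translation":[8.0,6.3,0],"angular":[0,0,-0.111],"hand":-0.42},
    {"translation":[8.6,5.4,0],"angular":[0,0,-0.111],"hand":-0.42},
    {"translation":[9.2,4.4,0],"angular":[0,0,-0.111],"hand":-0.42},
    {"translation":[9.6,3.4,0],"angular":[0,0,-0.111],"hand":-0.42},
    {"translation":[0,0,0],"angular":[0,0,0],"hand":-0.42}
  ]
}}

```text
t: 11.4
tcp_pos: [0.5881, -0.0296, 0.2664]
tcp_rot: [0.001, 0.602, 0.798, 0.001]
force: [0.5, -0.2, -0.1]
finger_gap: 0.289
finger_force: 0.0
```

Emit:
{"api": "jog_arm", "payload": {
  "motion": [
    {"translation":[9.9,2.3,0],"angular":[0,0,-0.111],"hand":-0.42},
    {"translation":[10.1,1.2,0],"angular":[0,0,-0.111],"hand":-0.42},
    {"translation":[9,0.1,0],"angular":[0,0,-0.111],"hand":-0.42},
    {"translation":[2,0,0],"angular":[0,0,0],"hand":-0.42},
    {"translation":[2,0,0],"angular":[0,0,0],"hand":-0.42},
    {"translation":[1,0,0],"angular":[0,0,0],"hand":-0.42},
    {"translation":[0,0,0],"angular":[0,0,0],"hand":-0.42},
    {"translation":[0,0,0],"angular":[0,0,0],"hand":-0.42}
  ]
}}

```text
t: 12.07
tcp_pos: [0.6207, -0.0265, 0.2656]
tcp_rot: [0.0, 0.725, 0.689, 0.0]
force: [0.2, -0.8, 0.6]
finger_gap: 0.29
finger_force: 0.1
```

Emit:
{"api": "jog_arm", "payload": {
  "motion": [
    {"translation":[1,0,0],"angular":[0,0,0],"hand":-0.42},
    {"translation":[1,0,0],"angular":[0,0,0],"hand":-0.42},
    {"translation":[1,0,0],"angular":[0,0,0],"hand":-0.42},
    {"translation":[0,0,0],"angular":[0,0,0],"hand":-0.42},
    {"translation":[0,0,0],"angular":[0,0,0],"hand":-0.42}
  ]
}}

```text
t: 12.48
tcp_pos: [0.6238, -0.0264, 0.2654]
tcp_rot: [-0.0, 0.725, 0.688, -0.0]
force: [-2.3, 0.2, 1.4]
finger_gap: 0.284
finger_force: 1.3
```

Emit:
{"api": "jog_arm", "payload": {
  "motion": [
    {"translation":[1,0,0],"angular":[0,0,0],"hand":-0.42},
    {"translation":[1,0,0],"angular":[0,0,0],"hand":-0.42},
    {"translation":[0,0,0],"angular":[0,0,0],"hand":-0.42},
    {"translation":[0,0,0],"angular":[0,0,0],"hand":-0.42}
  ]
}}

```text
t: 12.82
tcp_pos: [0.6248, -0.0264, 0.2653]
tcp_rot: [-0.002, 0.725, 0.688, -0.002]
force: [-9.6, 0.6, 6.4]
finger_gap: 0.287
finger_force: 4.9
```

The lever is hard against a stop (9.6 N, no more travel). I'll open, raise clear, and look.

Emit:
{"api": "jog_arm", "payload": {
  "motion": [
    {"translation":[-1,0,0],"angular":[0,0,0],"hand":0.1},
    {"translation":[-1,0,0],"angular":[0,0,0],"hand":0.1},
    {"translation":[-1,0,0],"angular":[0,0,0],"hand":0.1},
    {"translation":[0,0,0],"angular":[0,0,0],"hand":0.1},
    {"translation":[0,0,20],"angular":[0,0,0],"hand":0.1},
    {"translation":[0,0,30],"angular":[0,0,0],"hand":0.1},
    {"translation":[0,0,40],"angular":[0,0,0],"hand":0.1},
    {"translation":[0,0,40],"angular":[0,0,0],"hand":0.1},
    {"translation":[-15,30,20],"angular":[0,0,0],"hand":0.1},
    {"translation":[-15,35,0],"angular":[0,0,0],"hand":0.1},
    {"translation":[-15,35,0],"angular":[0,0,0],"hand":0.1},
    {"translation":[-15,35,0],"angular":[0,0,0],"hand":0.1}
  ]
}}

```text
t: 13.82
tcp_pos: [0.5623, 0.1097, 0.4164]
tcp_rot: [0.001, 0.726, 0.688, 0.001]
force: [0.0, 0.2, -0.7]
finger_gap: 0.556
finger_force: 0.0
```

Emit:
{"api": "jog_arm", "payload": {
  "motion": [
    {"translation":[-20,35,0],"angular":[0,0,0],"hand":0.1},
    {"translation":[-20,35,0],"angular":[0,0,0],"hand":0.1},
    {"translation":[-20,35,0],"angular":[0,0,0],"hand":0.1},
    {"translation":[-20,35,0],"angular":[0,0,0],"hand":0.1},
    {"translation":[0,0,0],"angular":[0,0,0],"hand":0.1},
    {"translation":[0,0,0],"angular":[0,0,0],"hand":0.1}
  ]
}}

```text
t: 14.32
tcp_pos: [0.482, 0.2502, 0.4157]
tcp_rot: [0.0, 0.724, 0.69, 0.0]
force: [-0.2, -1.0, -0.5]
finger_gap: 0.551
finger_force: 0.0
```

Run:
```python
from fit import *
f=grab('top','t5'); s=grab('scene','s5')
a=cv2.resize(f['image'][115:205,285:385],(400,360),interpolation=2); b=cv2.resize(s['image'][150:260,280:380],(400,440),interpolation=2)
o=np.zeros((600,800,3),np.uint8); o[:360,:400]=a; o[:440,400:]=b; o[360:,:400]=cv2.resize(s['image'][150:240,140:290],(400,240)); cv2.imwrite('pics/g6.png',o)
H=[.61469,-.07337,-.0476]
print('expected shut knob px in crop', (px(f,T(H,[[0,.047,.118],[0,-.045,.085],[.0115,.058,.078]]))-[285,115])*4)
```

```text
expected shut knob px in crop [[ 93.91601669 118.93132028]
 [283.84806126 139.5289917 ]
 [ 63.365493   110.76987347]]
```

View pics/g6.png

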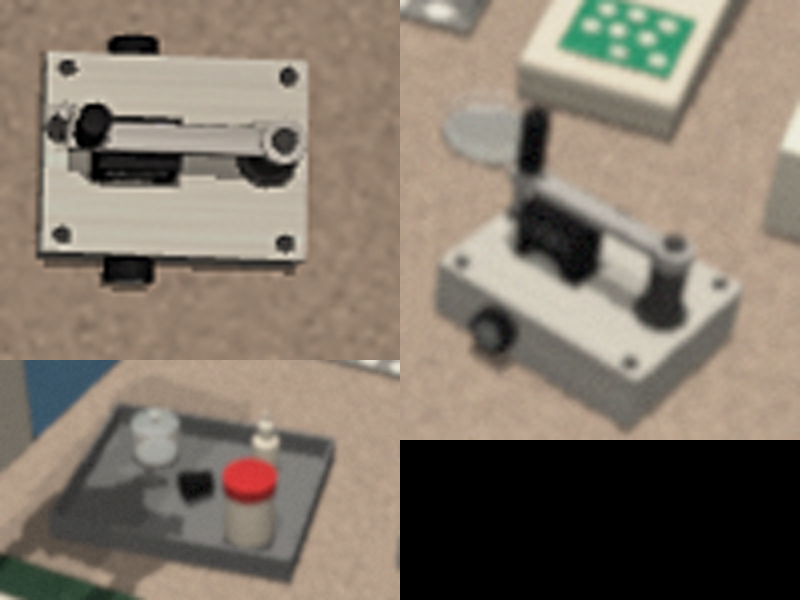

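The top crop shows the lever lying over the cassette, with the knob at (94,125) beside the catch pin at (58,125). The tray neighbours are undisturbed. I'll fit the lever angle numerically to confirm it is fully shut.

Run:
```python
from fit import *
H=[.61469,-.07337,-.0476]; S=8
def mask(f,c,r=7):
    m=cv2.resize(f['image'].max(2),None,fx=S,fy=S,interpolation=1)<60; o=np.zeros(m.shape,np.uint8)
    x,y=[int(v*S) for v in c]; k=r*S; o[y-k:y+k,x-k:x+k]=m[y-k:y+k,x-k:x+k]; return o
th=np.linspace(0,2*np.pi,40)
def knob(f,a):
    c=np.array([-.092*np.sin(a),-.045+.092*np.cos(a)])
    X=[[c[0]+.008*np.cos(t),c[1]+.008*np.sin(t),z] for t in th for z in(.08,.118)]
    m=np.zeros((384*S,512*S),np.uint8); P=px(f,T(H,X))
    cv2.fillConvexPoly(m,cv2.convexHull(np.round((P+.5)*S-.5).astype(np.int32)),1); return m
for tag,A,c,cc in(('t5',np.arange(-.06,.13,.02),(308.5,146),(308,146)),('t0',np.arange(1.69,1.9,.02),(369.5,197),None)):
  f=load(tag) if tag!='t0' else load('top0'); mm=mask(f,c)
  n,l,st,ce=cv2.connectedComponentsWithStats(mm); i=1+st[1:,4].argmax(); mm=(l==i).astype(np.uint8); print(tag,ce[i]/S)
  for a in A:
    q=knob(f,a); y,x=np.nonzero(q); print(round(a,2),round((q&mm).sum()/(q|mm).sum(),3),x.mean()/S,y.mean()/S)
```

```text
t5 [308.24356635 146.75115229]
-0.06 0.534 308.20686050181473 144.0951159854821
-0.04 0.653 308.1119485877499 145.06706204379563
-0.02 0.764 308.0714456296768 146.042369845566
0.0 0.794 308.0400222788033 147.04298615531508
0.02 0.709 308.0198663572343 148.0227872919334
0.04 0.574 308.0311349447735 149.00672322714902
0.06 0.457 308.051126307321 149.98097345132743
0.08 0.363 308.0827211817888 150.94744914433323
0.1 0.28 308.16392118863047 151.94811854005167
0.12 0.214 308.22797097924774 152.91468060959792
t0 [369.00305148 197.12106404]
1.69 0.297 363.3797244390905 198.39039677759374
1.71 0.376 364.36955866847416 198.28289275493296
1.73 0.469 365.3617137066507 198.1618563278787
1.75 0.573 366.35067214339057 198.03470873786407
1.77 0.684 367.3642042064439 197.8860195405728
1.79 0.792 368.3703896490184 197.69454565734682
1.81 0.823 369.34975925925926 197.50594444444445
1.83 0.732 370.3199330291434 197.293291875184
1.85 0.613 371.31474330685495 197.05810532509562
1.87 0.504 372.2973676492154 196.8063132424109
1.89 0.414 373.25127625437574 196.54410370478413
```

The lever fits 0.00 rad, which is fully shut, and the robot is clear. I'll hand the job in.

```bash
python3 -c "
from cell import job_done
print(job_done())"
```

```text
the job is handed in; nothing more can be done
None
```

The cassette is seated fully home in the pocket, the lever is shut against the catch post (fitted angle about 0.00 rad), the other things in the tray look undisturbed, and the job was handed in after about 14.5 s with the arm clear.

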